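# Jog the bench mill from its control box

### The job

Get the mill jogging from its control box, by pushing only: first tip the wide rocker fully over by pushing down its raised half, then push the round flat-topped button all the way in, then press the long bar key fully down and finish while still holding it down. Do not press the mushroom-shaped stop head, and leave the loose things around the box where they stand.

Things in the scene. Friction and masses are not known exactly. Their poses are not given: they have to be found in the camera images.
- console: Flat aluminium control box fixed to the bench, 200 x 200 mm, 45 mm high. Origin: centre of its underside. Four black 82 x 82 mm modules, 14 mm high, sit on top in a 2 x 2 grid, centres 44 mm either side of the middle along the box's x and y; which sits where varies. All modules have the box's yaw. All control caps are the same white plastic.
- rocker_module: Black module with the wide rocker. Origin: centre of its underside. Rocker: 66 mm long along x, 42 mm wide, two wings in a shallow V, tilting about the module's y axis over its centre. At the start the -x wing is level, 65 mm above the bench; the +x wing, with a thin dark line across it, slopes up 23 degrees to 78 mm. Fully over, the +x wing is level at 65 mm.
- rocker_raised_half (a point): Fixed point on the starting surface of the rocker's raised wing, 21 mm along the module's +x from its centre and 29 mm above its underside (74 mm above the bench). Push straight down here; the surface comes to rest about 9 mm lower.
- rocker (a joint): Rocker angle in rad: near 0 at the start (up to 0.04), 0.40 fully over. It has friction only: about 3 N down on the raised wing moves it, and it stays where it is left.
- round_module: Black module with the round flat-topped button in its middle. Origin: centre of its underside.
- round_top (a point): Centre of the round button's flat top (button diameter 34 mm), 75 mm above the bench when out, 8 mm lower when all the way in; moves with the button.
- round (a joint): Travel of the round button in m, down is positive: 0 to 0.0015 at the start, 0.008 all the way in. About 2.5 N moves it; it has no spring and stays in where it is left.
- bar_module: Black module with the long bar key in its middle, the bar lying along the module's y. Origin: centre of its underside.
- bar_top (a point): Centre of the bar key's flat top (24 mm along x by 72 mm along y), 73 mm above the bench when up, 8 mm lower when fully down; moves with the key.
- bar (a joint): Travel of the bar key in m, down is positive: 0 up, 0.008 fully down against its stop. Sprung: about 1.8 N starts it, 5.4 N holds it fully down; it comes up when let go.
- stop_module: Black module with the mushroom-shaped stop head in its middle. Origin: centre of its underside. Not to be pressed.
- stop_top (a point): Top of the domed mushroom head (46 mm diameter), 88 mm above the bench.
- stop (a joint): Travel of the stop head in m, down is positive: 0 at rest, 0.006 fully pressed. Sprung (about 5 N starts it). Must stay up.
- oil: Loose bystander: white plastic oil bottle with a black cap, 38 mm diameter, 95 mm high, standing on the bench. Origin: centre of its underside.
- collet: Loose bystander: steel collet, 30 mm greatest diameter, 46 mm high, standing. Origin: centre of its underside.
- stepblock: Loose bystander: dark steel step clamp block, 50 x 24 mm, 36 mm high, on the bench. Origin: centre of its underside.

How it is judged:
On the way, in this order (a step that is already met when the one before it is completed fails the run):
1. the rocker is tipped over (value of joint rocker above 0.34 rad), for 0.1 s.
2. the round button is all the way in (value of joint round above 0.0065 m), for 0.1 s.
3. the bar key is held down (value of joint bar above 0.006 m and contact force between the fingers and bar_module above 1 N), for 0.3 s.
At the end, for the whole second after the job is handed in: The rocker is over (beyond 0.34 of 0.40 rad), the round button is in (beyond 6.5 of 8 mm), and the fingers hold the bar key down (beyond 6 of 8 mm, with more than 1 N) through the last second; the stop head is up (within 2 mm) and each loose thing is within 20 mm of where it started (all of step 3 and value of joint rocker above 0.34 rad and value of joint round above 0.0065 m and value of joint stop below 0.002 m and distance of each of oil, collet, stepblock from where it was at the start of the episode below 0.02 m); the arm keeps its last pose, push and grip.
It fails at once if the round button is pushed in (beyond 4 mm) before the rocker is over (value of joint round above 0.004 m and value of joint rocker below 0.3 rad).
It fails at once if the bar key is pressed (beyond 3 mm) before the round button is in (value of joint bar above 0.003 m and value of joint round below 0.0055 m).
It fails at once if the bar key is pressed (beyond 3 mm) before the rocker is over (value of joint bar above 0.003 m and value of joint rocker below 0.3 rad).
It fails at once if the mushroom stop head is pressed (beyond 2 mm) (value of joint stop above 0.002 m).
It fails at once if a loose thing is lifted, carried or shoved (20 mm or more) (distance of any of oil, collet, stepblock from where it was at the start of the episode above 0.02 m).
It also fails if it takes over 38 s, if anything falls off the work surface, if the arm or the gripper's body presses on something with over 40 N, if the wrist force passes 120 N, or if a joint passes its speed limit or range.

### The arm

A 6-joint arm with a two-finger parallel gripper is mounted at the origin on the work surface. World frame = base frame: x ahead of the robot, y to its left, z up, the work surface at z = 0. Lengths are in m, angles in rad, forces in N, time in s.
With the tool pointing down it reaches from about 0.35 to 0.975 m from the base axis. Payload 4.9 kg.
Tool frame: the origin (TCP) lies on the mounting face of the last link; the fingertips stand 173 mm ahead of it and the grasp point (between the pads) lies 155 mm ahead of it; x points along the fingers, z is the direction in which the jaws open and shut, and the axes are right-handed (so a half turn about x gives the same grasp; the last joint's range is limited). The gripper opens to 85 mm and grips with 20 to 120 N. Pads are 22 mm wide; open, the fingers measure 114 mm over their backs; the gripper's body (76 mm by 85 mm) begins 54 mm behind the grasp point. The pads swing forward as they close: fully open they stand 13 mm farther back than shut.
Start: joints at [1.099, 0.053, 1.613, -0, 1.476, -0.119], TCP at [0.216, 0.586, 0.405] pointing down, gripper open.
Joint ranges: [-3.01, 3.01], [-1.01, 2.22], [0.06, 2.58], [-1.02, 4.17], [0.09, 2.62], [-3.14, 3.14]. Speed limits (rad/s): [2.57, 2.57, 3.14, 3.14, 3.14, 3.14].

### API

Orientations are given as a rotation vector (axis times angle).
In Python, from station import get_obs, get_image, get_calibration, finish_job, look_for, masks_of, tip_of gives the robot as it stands.
- The arm moves only by the tool carry_out, never from a script. Its argument "increments" is a list of rows, each a list of 3 entries, a list of its own where there are three numbers: the turn, a rotation vector about the world's x, y, z in units of 0.1 rad (1.0 is 0.1 rad), then the shift along the world's x, y, z in units of 20 mm (1.0 is 20 mm), then the opening, from 0 (shut) to 1 (fully open). A call has 1 to 8 rows; each row shifts and turns the pose as measured when the row begins; what a row does not reach is not made up. A row lasts 1/10 s, in which the tool goes at most 50 mm and 8.59 degrees, less where a joint would pass 70% of its speed; a pose out of reach is approached as far as the arm can. A call with a number of a shift or a turn outside -1 to 1 is refused whole. A call with a gripper value outside its range is refused whole. The fingers move at their own pace and stop on an object; "squeeze" is the grip in N (left out, the last holds). Time passes only in rows, so rows that do not move let the fingers close. It gives the time, the measured TCP pose, the force and the opening at its end, in the units of the state.
- get_obs(): the state, without advancing time (a new reading comes with each control period).
- get_image(name): name is "side" or "top"; returns (picture, depth): 480x640x3 uint8, blue, green, red; 480x640 float32, m along the optical axis (not along the pixel's ray), 0 where there is no reading.
- get_calibration(name): a dict with "fx", "fy", "cx", "cy" (pixels), "position" and "orientation" of the camera in the world. Camera axes: x right, y down, z forward; pixel columns grow to the right and rows downward; lengths in m; the calibration is good to about 2 mm. A picture is of the moment at which its call begins. get_calibration takes no time and is no camera call.
- finish_job(): hands the job in, once; it reports no verdict.
Trained networks look in the newest picture that a camera, given by its name, has taken for a name from the list of things; names that differ only in an ending like _2 or _b are one class to them, and where a whole thing is asked for, a point or a joint stands for the part that bears it (a point fixed in the world has none). Each returns a list of dicts, best first, with "p" (0 to 1); they miss things now and then, are a little off and sometimes report something else, mostly with a low value. They report only what shows in the picture. A call takes as long as a camera call.
- look_for(camera, query): "centre" ([column, row] in pixels, amid what is visible of it).
- masks_of(camera, query): "region" (480x640 bool, what is visible of it) and "centre" ([column, row] in pixels, amid what is visible of it).
- tip_of(camera, query): "centre" ([column, row] in pixels: a listed point, or the origin of a listed thing).
The state is a dict: "t": time; "q": joint angles; "dq": joint speeds; "effort": joint torques, N m; "tool_pos": TCP position; "tool_rot": TCP orientation; "contact_force": force on the tool from outside, world axes, zero at the start; "wrist_torque": the same for the moment, N m; "opening": finger opening in m.
Only numpy, scipy, OpenCV 4.12 (cv2) and the standard library are available. Lean on these libraries where they do the work, as an engineer would, in place of code of your own. Each camera call takes 0.05 s, during which the arm holds its last target.

## Working session

There is one attempt and no reset: what is moved stays moved. The work goes in short steps, Python scripts to look and compute and a tool call to move; the robot and the scene stay as the last step left them, time stands still between calls to the robot, and variables do not carry over. Pictures are saved under pics/ and viewed, and the job is handed in when it is done.

Besides the shell and the picture viewer there is one more tool, called after "Call:" as name(argument=value, ...), one argument or row to a line, values as JSON. carry_out: Moves the arm, as the interface text tells. Shifts and turns lie within -1 to 1; 1 stands for 20 mm of shift or 0.1 rad of turn. Its arguments: {"type":"object","properties":{"increments":{"type":"array","items":{"type":"array"}},"squeeze":{"type":"number"}},"required":["increments"]}

```bash
mkdir -p pics
cat > h.py <<'E'
from station import *
import numpy as np, cv2
from scipy.spatial.transform import Rotation as R
def cam(name):
    c=get_calibration(name); o=np.array(c["orientation"])
    Rm=R.from_rotvec(o).as_matrix() if o.shape==(3,) else (o if o.shape==(3,3) else R.from_quat(o).as_matrix())
    return c,Rm,np.array(c["position"])
def px2w(name,u,v,d):
    c,Rm,p=cam(name); return Rm@np.array([(u-c["cx"])/c["fx"]*d,(v-c["cy"])/c["fy"]*d,d])+p
def ray_z(name,u,v,z):
    c,Rm,p=cam(name); r=Rm@np.array([(u-c["cx"])/c["fx"],(v-c["cy"])/c["fy"],1]); return p+r*(z-p[2])/r[2]
def w2px(name,X):
    c,Rm,p=cam(name); q=Rm.T@(np.asarray(X)-p); return q[0]/q[2]*c["fx"]+c["cx"],q[1]/q[2]*c["fy"]+c["cy"]
E
python3 - <<'E'
from h import *
for n in("top","side"):
    im,d=get_image(n); cv2.imwrite(f"pics/{n}0.png",im); np.save(f"{n}0.npy",d); print(get_calibration(n))
    for q,z in (("rocker_raised_half",.074),("round_top",.075),("bar_top",.073),("stop_top",.088),("console",0),("rocker_module",.045),("round_module",.045),("bar_module",.045),("stop_module",.045)):
        for r in tip_of(n,q)[:2]:
            u,v=r["centre"]; print(n,q,round(r["p"],2),np.round([u,v]),np.round(ray_z(n,u,v,z),4))
o=get_obs(); print(o)
E
```

```text
{'fx': 579.834918579036, 'fy': 579.834918579036, 'cx': 325.1030069240479, 'cy': 240.20650927903876, 'position': array([0.55283919, 0.0300128 , 1.08710943]), 'orientation': array([-2.15605803,  2.2079881 , -0.09712841])}
top rocker_raised_half 0.79 [340. 283.] [ 0.5606 -0.0012  0.074 ]
top round_top 0.72 [347. 242.] [ 0.6324 -0.0153  0.075 ]
top bar_top 0.9 [300. 228.] [0.6594 0.0664 0.073 ]
top bar_top 0.61 [338. 285.] [0.5584 0.002  0.073 ]
top stop_top 0.65 [288. 277.] [0.5743 0.0889 0.088 ]
top console 0.88 [319. 265.] [0.5967 0.0343 0.    ]
top rocker_module 0.65 [337. 294.] [0.5429 0.0029 0.045 ]
top round_module 0.73 [352. 248.] [ 0.6235 -0.0262  0.045 ]
top bar_module 0.57 [304. 234.] [0.6514 0.0604 0.045 ]
top bar_module 0.33 [301. 233.] [0.6535 0.0656 0.045 ]
top stop_module 0.96 [286. 279.] [0.5707 0.0951 0.045 ]
top stop_module 0.53 [338. 295.] [0.5409 0.0026 0.045 ]
{'fx': 492.5978005025811, 'fy': 492.5978005025811, 'cx': 324.6289616184319, 'cy': 239.9416900189221, 'position': array([ 0.38255532, -0.58260321,  0.52246805]), 'orientation': array([-2.11943698,  0.44682298, 
[... 605 characters left out ...]
61 [272. 252.] [0.5656 0.0836 0.045 ]
{'t': 1.0, 'q': array([ 1.09896689e+00,  5.26824245e-02,  1.61286824e+00, -1.50358774e-07,
        1.47598787e+00, -1.18997567e-01]), 'dq': array([ 2.93014226e-03, -2.17915502e-04,  2.52963177e-05, -1.18662552e-03,
       -2.13916720e-04,  9.72829393e-04]), 'effort': array([-3.37026961e-06, -3.93685448e+01, -3.70476079e+01, -1.49532866e-04,
        5.86670085e-04, -2.67744628e-05]), 'tool_pos': array([0.21596605, 0.5864895 , 0.40473348]), 'tool_rot': array([-0.94545242,  1.35566247,  0.9454943 ]), 'contact_force': array([ 0.767775  ,  0.16241314, -0.54787175]), 'wrist_torque': array([ 0.02151071,  0.01955201, -0.00309171]), 'opening': 0.0854419971217205}
```

Run:
```python
import cv2
a=cv2.imread("pics/top0.png")[190:330,230:400]; cv2.imwrite("pics/top0c.png",cv2.resize(a,None,fx=4,fy=4,interpolation=cv2.INTER_CUBIC))
a=cv2.imread("pics/side0.png")[190:340,200:400]; cv2.imwrite("pics/side0c.png",cv2.resize(a,None,fx=4,fy=4,interpolation=cv2.INTER_CUBIC))
```

```text
(no output)
```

View pics/top0c.png

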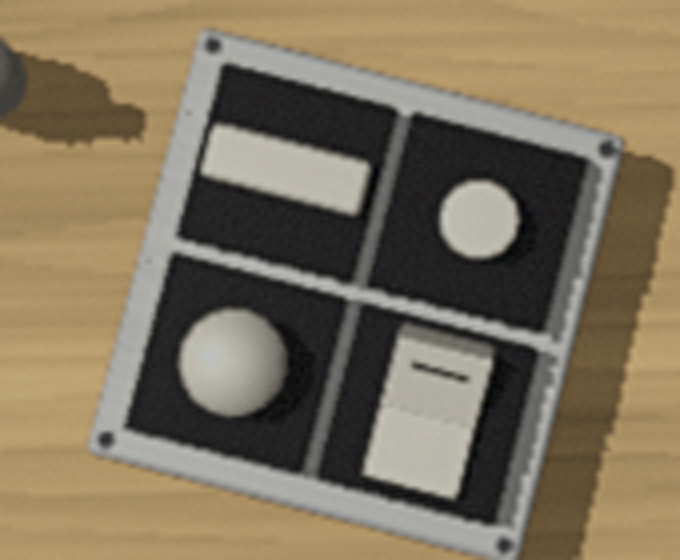

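View pics/side0c.png

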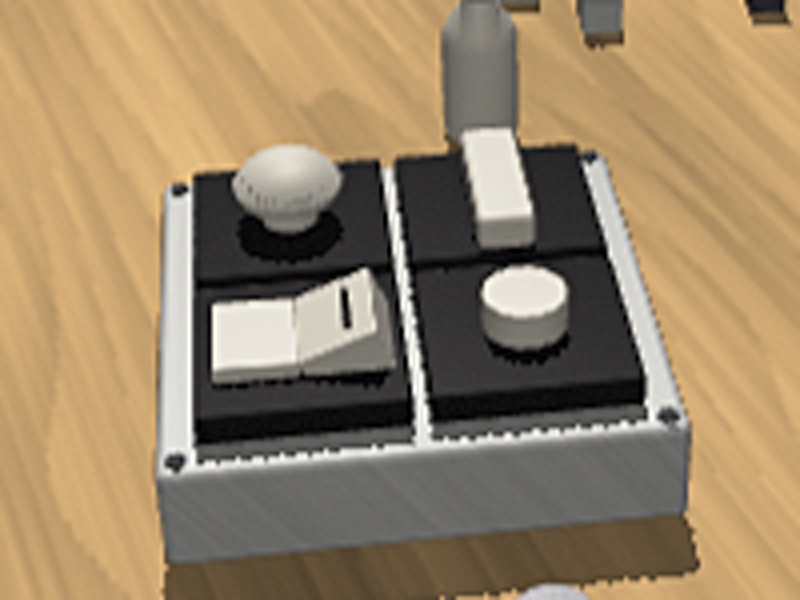

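View pics/top0.png

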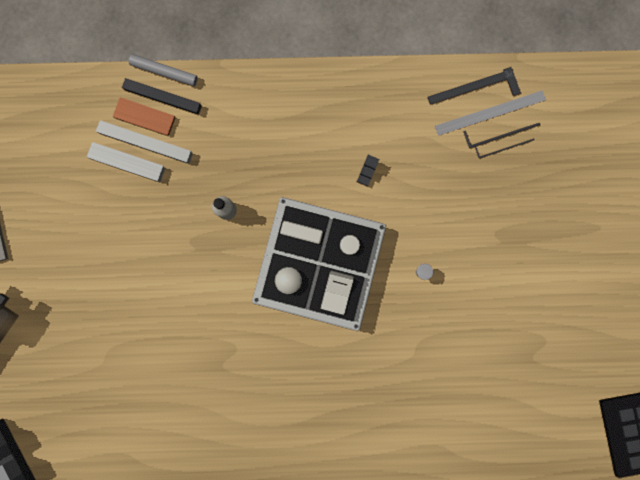

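View pics/side0.png

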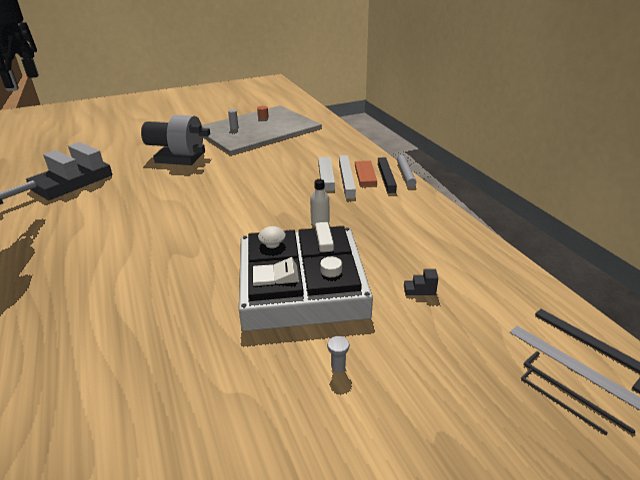

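Run:
```python
from h import *
pts=[(283,201.3),(381.8,227),(356.3,326.3),(256.5,300)]
P=np.array([ray_z("top",u,v,.045) for u,v in pts]); print(P.round(4)); c=P.mean(0)
# +x: rocker->round dir = from bottom to top in image
ex=(P[0]+P[1]-P[2]-P[3])[:2]; ex/=np.linalg.norm(ex)
ey=(P[0]+P[3]-P[1]-P[2])[:2]; ey/=np.linalg.norm(ey)
yaw=(np.arctan2(ex[1],ex[0])+np.arctan2(-ey[0],ey[1]))/2; print("c",c,"yaw",np.degrees(yaw),ex,ey)
ex=np.array([np.cos(yaw),np.sin(yaw)]);ey=np.array([-ex[1],ex[0]])
c=c[:2]
print("rocker half",c-.044*ex-.044*ey+.021*ex,"round",c+.044*ex-.044*ey,"bar",c+.044*ex+.044*ey,"stop",c-.044*ex+.044*ey)
d=np.load("top0.npy")
im=cv2.imread("pics/top0.png")
for n,(u,v) in dict(bar=(301,232.5),round=(349.5,244.5),rk=(340,281),stop=(288,280)).items(): print(n,d[int(v),int(u)],px2w("top",u,v,d[int(v),int(u)]).round(4))
for cn in("top","side"):
    get_image(cn)
    for q,z in (("rocker_module",.066),("round_top",.075),("bar_top",.073),("stop_top",.08)):
        for r in masks_of(cn,q)[:1]: u,v=r["centre"];print(cn,q,r["p"],r["region"].sum(),ray_z(cn,u,v,z).round(4))
# side depth: points of caps
ds=np.load("side0.npy"); ims=cv2.imread("pics/side0.png").astype(int)
cs,Rm,p=cam("side"); vv,uu=np.mgrid[:480,:640]
for cn,D,I in(("side",ds,ims),("top",d,im.astype(int))):
    c_,Rm,p=cam(cn)
    W=np.stack([(uu-c_["cx"])/c_["fx"]*D,(vv-c_["cy"])/c_["fy"]*D,D],-1)@Rm.T+p
    for n,q,z in(("round",c+.044*ex-.044*ey,.075),("bar",c+.044*ex+.044*ey,.073)):
        m=(D>0)&(np.hypot(W[...,0]-q[0],W[...,1]-q[1])<.041)&(abs(W[...,2]-z)<.005)
        mm=W[m]; print(cn,n,m.sum(),mm.mean(0).round(4),((mm.max(0)+mm.min(0))/2).round(4))
o=get_obs(); M=R.from_rotvec(o["tool_rot"]).as_matrix(); print(M.round(3))
z=M[:,2]; print("jaw yaw",np.degrees(np.arctan2(z[1],z[0])))
```

```text
[[ 0.7117  0.097   0.045 ]
 [ 0.6606 -0.0806  0.045 ]
 [ 0.4839 -0.0295  0.045 ]
 [ 0.5348  0.1475  0.045 ]]
c [0.59775171 0.03361543 0.045     ] yaw -16.040074395056337 [ 0.96104254 -0.27640052] [0.27621873 0.9610948 ]
rocker half [ 0.56348951 -0.00231647] round [ 0.62788111 -0.02082922] bar [0.65219636 0.06374482] stop [0.56762231 0.08806007]
bar 1.018483 [0.6514 0.0646 0.073 ]
round 1.0161029 [ 0.6281 -0.0199  0.0741]
rk 1.0120792 [ 0.5648 -0.0017  0.0728]
stop 1.0013615 [0.5685 0.0884 0.0832]
top rocker_module 0.79 2113 [0.5459 0.0046 0.066 ]
top round_top 0.7 250 [ 0.6297 -0.0164  0.075 ]
top bar_top 0.77 546 [0.6511 0.0604 0.073 ]
top stop_top 0.66 542 [0.5735 0.0864 0.08  ]
side round_top 0.81 372 [ 0.6218 -0.03    0.075 ]
side bar_top 0.82 461 [0.6449 0.0509 0.073 ]
side stop_top 0.76 394 [0.5698 0.086  0.08  ]
side round 245 [ 0.6271 -0.0221  0.073 ] [ 0.6274 -0.0205  0.0728]
side bar 345 [0.6506 0.0604 0.0717] [0.6519 0.0644 0.071 ]
top round 273 [ 0.6277 -0.0206  0.0735] [ 0.6274 -0.0209  0.0741]
top bar 532 [0.6521 0.0638 0.072 ] [0.6523 0.0638 0.0726]
[[-0.    -0.938  0.346]
 [ 0.     0.346  0.938]
 [-1.     0.    -0.   ]]
jaw yaw 69.78727808796383
```

Call:
carry_out(
  increments=[
    [[0, 0, 0.2], [0.59, -1, 0], 0],
    [[0, 0, 0.2], [0.59, -1, 0], 0],
    [[0, 0, 0.2], [0.59, -1, 0], 0],
    [[0, 0, 0.1], [0.59, -1, 0], 0],
    [[0, 0, 0], [0.59, -1, 0], 0],
    [[0, 0, 0], [0.59, -1, 0], 0],
    [[0, 0, 0], [0.59, -1, 0], 0],
    [[0, 0, 0], [0.59, -1, 0], 0],
  ],
  squeeze=40,
)

```text
t: 2.3
tool_pos: [0.3115, 0.4224, 0.4049]
tool_rot: [-1.004, 1.325, 1.005]
contact_force: [0.0, 0.1, -0.4]
opening: -0.0001
```

Call:
carry_out(
  increments=[
    [[0, 0, 0], [0.59, -1, 0], 0],
    [[0, 0, 0], [0.59, -1, 0], 0],
    [[0, 0, 0], [0.59, -1, 0], 0],
    [[0, 0, 0], [0.59, -1, 0], 0],
    [[0, 0, 0], [0.59, -1, 0], 0],
    [[0, 0, 0], [0.59, -1, 0], 0],
    [[0, 0, 0], [0.59, -1, 0], 0],
    [[0, 0, 0], [0.59, -1, 0], 0],
  ],
)

```text
t: 3.1
tool_pos: [0.4086, 0.2552, 0.4062]
tool_rot: [-1.004, 1.322, 1.005]
contact_force: [0.4, 0.4, 0.6]
opening: -0.0001
```

Call:
carry_out(
  increments=[
    [[0, 0, 0], [0.59, -1, 0], 0],
    [[0, 0, 0], [0.59, -1, 0], 0],
    [[0, 0, 0], [0.59, -1, 0], 0],
    [[0, 0, 0], [0.59, -1, 0], 0],
    [[0, 0, 0], [0.59, -1, 0], 0],
    [[0, 0, 0], [0.59, -1, 0], 0],
    [[0, 0, 0], [0.59, -1, 0], 0],
    [[0, 0, 0], [0.59, -1, 0], 0],
  ],
)

```text
t: 3.9
tool_pos: [0.5058, 0.0877, 0.4076]
tool_rot: [-1.005, 1.318, 1.003]
contact_force: [-1.0, 0.5, 0.1]
opening: -0.0002
```

Call:
carry_out(
  increments=[
    [[0, 0, 0], [0.6, -1, 0], 0],
    [[0, 0, 0], [0.6, -1, 0], 0],
    [[0, 0, 0], [0.6, -1, 0], 0],
    [[0, 0, 0], [0.6, -1, -0.4], 0],
    [[0, 0, 0], [0.3, -0.4, -1], 0],
    [[0, 0, 0], [0, 0, -1], 0],
    [[0, 0, 0], [0, 0, -1], 0],
    [[0, 0, 0], [0, 0, 0], 0],
  ],
)

```text
t: 4.7
tool_pos: [0.5631, -0.0078, 0.3397]
tool_rot: [-1.004, 1.317, 0.995]
contact_force: [-0.8, 0.3, -0.3]
opening: -0.0002
```

Run:
```python
from h import *
o=get_obs(); M=R.from_rotvec(o["tool_rot"]).as_matrix(); print(M.round(3),o["tool_pos"], o["tool_pos"]+.173*M[:,0])
z=M[:,2]; print("jaw yaw",np.degrees(np.arctan2(z[1],z[0])))
print(((R.from_matrix(np.array([[0,-np.sin(np.radians(74)),np.cos(np.radians(74))],[0,np.cos(np.radians(74)),np.sin(np.radians(74))],[-1,0,0]]))*R.from_matrix(M).inv()).as_rotvec()*10).round(3))
```

```text
[[ 0.012 -0.961  0.276]
 [ 0.003  0.276  0.961]
 [-1.    -0.011  0.006]] [ 0.56311298 -0.00777579  0.33974578] [ 0.56521693 -0.00729414  0.16675925]
jaw yaw 74.00277157367789
[-0.028  0.122 -0.   ]
```

Call:
carry_out(
  increments=[
    [[0, 0.12, 0], [0, 0.25, -1], 0],
    [[0, 0, 0], [0, 0, -1], 0],
    [[0, 0, 0], [0, 0, -1], 0],
    [[0, 0, 0], [0, 0, -0.5], 0],
    [[0, 0, 0], [0, 0, 0], 0],
  ],
)

```text
t: 5.2
tool_pos: [0.5636, -0.001, 0.2686]
tool_rot: [-1.001, 1.324, 1.001]
contact_force: [0.6, -0.9, 0.2]
opening: 0.0002
```

Run:
```python
from h import *
o=get_obs(); M=R.from_rotvec(o["tool_rot"]).as_matrix(); print(o["tool_pos"]+.173*M[:,0],o["contact_force"])
im,_=get_image("side"); cv2.imwrite("pics/s1.png",cv2.resize(im[120:330,200:420],None,fx=3,fy=3))
```

```text
[ 5.64158959e-01 -5.63669345e-04  9.56396164e-02] [ 0.62477036 -0.88409151  0.24935866]
```

View pics/s1.png

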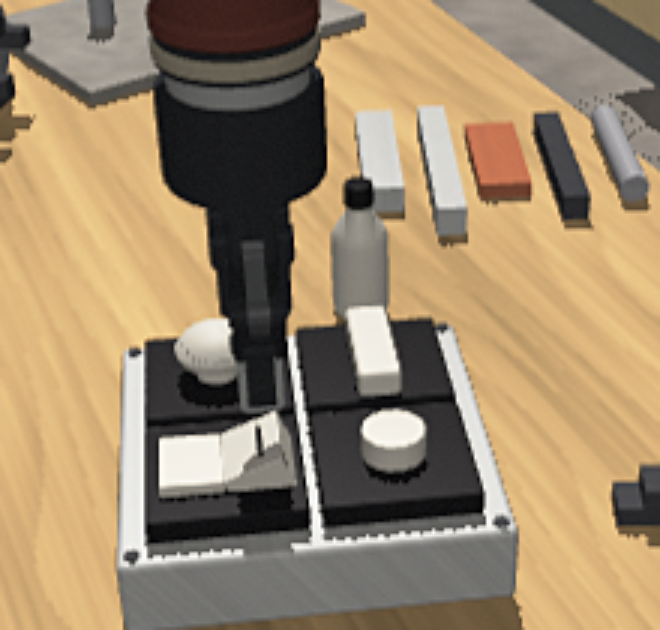

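The shut fingers hover over the raised wing (tip about (260,410) in the crop, wing at (255,440)), clear of the stop head. Pressing.

Call:
carry_out(
  increments=[
    [[0, 0, 0], [0, -0.05, -0.6], 0],
    [[0, 0, 0], [0, 0, -0.3], 0],
    [[0, 0, 0], [0, 0, -0.25], 0],
    [[0, 0, 0], [0, 0, -0.25], 0],
    [[0, 0, 0], [0, 0, -0.2], 0],
  ],
)

```text
t: 5.75
tool_pos: [0.567, -0.0026, 0.2414]
tool_rot: [-1.008, 1.313, 0.991]
contact_force: [0.2, -0.1, 3.0]
opening: -0.0
```

Call:
carry_out(
  increments=[
    [[0, 0, 0], [0, 0, -0.2], 0],
    [[0, 0, 0], [0, 0, -0.2], 0],
    [[0, 0, 0], [0, 0, -0.25], 0],
  ],
)

```text
t: 6.05
tool_pos: [0.5688, -0.0028, 0.2381]
tool_rot: [-1.007, 1.318, 0.995]
contact_force: [-16.8, 2.2, 36.1]
opening: 0.0001
```

Call:
carry_out(
  increments=[
    [[0, 0, 0], [0, 0, 0.05], 0],
    [[0, 0, 0], [0, 0, 1], 0],
    [[0, 0, 0], [0, 0, 1], 0],
    [[0, 0, 0], [0, 0, 0.3], 0],
    [[0, 0, 0], [0, 0, 0], 0],
  ],
)

```text
t: 6.55
tool_pos: [0.5672, -0.0022, 0.2853]
tool_rot: [-1.003, 1.322, 1.0]
contact_force: [0.4, -0.0, -0.7]
opening: 0.0
```

Run:
```python
from h import *
o=get_obs(); M=R.from_rotvec(o["tool_rot"]).as_matrix(); print(o["tool_pos"]+.173*M[:,0],o["contact_force"])
z=M[:,2]; print(np.degrees(np.arctan2(z[1],z[0])), M[:,0])
im,_=get_image("side"); cv2.imwrite("pics/s2.png",cv2.resize(im[120:330,200:420],None,fx=3,fy=3))
```

```text
[ 0.56811977 -0.00181239  0.11227673] [ 0.35864043 -0.02321335 -0.71658363]
74.11253229135383 [ 0.00540562  0.00212915 -0.99998312]
```

View pics/s2.png

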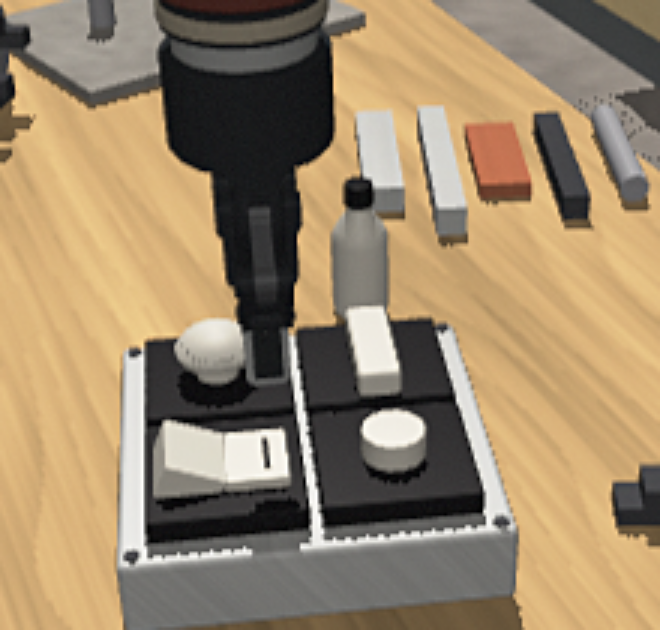

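The rocker is fully over: the wing with the line at (265,455) is level and the other wing, at (185,455), is raised. Next is the round button.

Call:
carry_out(
  increments=[
    [[0, 0, 0], [1, -0.35, 0], 0],
    [[0, 0, 0], [1, -0.35, 0], 0],
    [[0, 0, 0], [0.95, -0.25, 0], 0],
    [[0, 0, 0], [0, 0, -0.6], 0],
    [[0, 0, 0], [0, 0, -0.4], 0],
    [[0, 0, 0], [0, 0, 0], 0],
  ],
)

```text
t: 7.2
tool_pos: [0.6236, -0.0209, 0.253]
tool_rot: [-0.994, 1.334, 1.013]
contact_force: [0.1, 0.9, -0.2]
opening: 0.0001
```

```bash
cat > st.py <<'E'
from h import *
o=get_obs(); M=R.from_rotvec(o["tool_rot"]).as_matrix(); print(o["tool_pos"]+.173*M[:,0],o["contact_force"], M[:,0].round(4))
E
python3 st.py
```

```text
[ 0.62164758 -0.01999407  0.07999854] [ 0.11066606  0.91658895 -0.19429177] [-0.0115  0.0051 -0.9999]
```

Tip is 6 mm short in x; correcting that and the small tilt, then pressing.

Call:
carry_out(
  increments=[
    [[0, -0.12, 0], [0.2, 0, 0.05], 0],
    [[0, 0, 0], [0, 0, -0.15], 0],
    [[0, 0, 0], [0, 0, -0.15], 0],
    [[0, 0, 0], [0, 0, -0.15], 0],
    [[0, 0, 0], [0, 0, -0.15], 0],
  ],
)

```text
t: 7.7
tool_pos: [0.6261, -0.0201, 0.2414]
tool_rot: [-0.999, 1.325, 1.007]
contact_force: [-2.3, 0.4, 1.7]
opening: -0.0002
```

```bash
python3 st.py
```

```text
[ 0.62597834 -0.0192634   0.06843505] [-2.25936897  0.39096504  1.65569079] [-8.e-04  5.e-03 -1.e+00]
```

Call:
carry_out(
  increments=[
    [[0, 0, 0], [0, 0, -0.15], 0],
    [[0, 0, 0], [0, 0, -0.15], 0],
  ],
)

```text
t: 7.9
tool_pos: [0.6267, -0.0201, 0.2402]
tool_rot: [-0.999, 1.326, 1.008]
contact_force: [-11.3, 0.6, 20.6]
opening: 0.0
```

Call:
carry_out(
  increments=[
    [[0, 0, 0], [0, 0, 0], 0],
    [[0, 0, 0], [0, 0, 0.6], 0],
    [[0, 0, 0], [0, 0, 1], 0],
    [[0, 0, 0], [0.2, 0.5, 0.3], 0],
    [[0, 0, 0], [0.4, 1, 0], 0],
    [[0, 0, 0], [0.3, 1, 0], 0],
    [[0, 0, 0], [0.3, 1, 0], 0],
    [[0, 0, 0], [0, 0, 0], 0],
  ],
)

```text
t: 8.7
tool_pos: [0.6526, 0.0541, 0.2822]
tool_rot: [-0.999, 1.321, 1.004]
contact_force: [-0.6, 0.1, -0.2]
opening: -0.0002
```

```bash
python3 st.py
python3 - <<'E'
from h import *
im,D=get_image("side"); cv2.imwrite("pics/s3.png",cv2.resize(im[120:330,200:420],None,fx=3,fy=3))
c_,Rm,p=cam("side"); vv,uu=np.mgrid[:480,:640]
W=np.stack([(uu-c_["cx"])/c_["fx"]*D,(vv-c_["cy"])/c_["fy"]*D,D],-1)@Rm.T+p
m=(D>0)&(np.hypot(W[...,0]-.6279,W[...,1]+.0207)<.012)&(W[...,2]<.085); print(np.median(W[m],0),m.sum())
E
```

```text
[0.65333709 0.05522839 0.10916777] [-0.64198585  0.07105128 -0.15537233] [ 0.004   0.0064 -1.    ]
[ 0.62841789 -0.02012271  0.06618028] 113
```

View pics/s3.png

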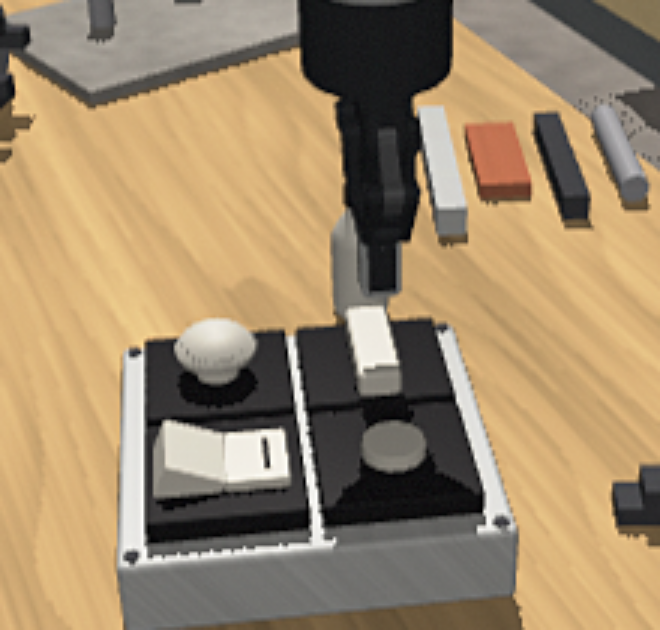

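The button at (395,447) is in, with its top at 0.066 m by depth, and the rocker is still over. Now the bar key.

Call:
carry_out(
  increments=[
    [[0, 0, 0], [-0.05, 0.4, -0.4], 0],
    [[0, 0, 0], [0, 0, -0.6], 0],
    [[0, 0, 0], [0, 0, -0.4], 0],
    [[0, 0, 0], [0, 0, -0.1], 0],
    [[0, 0, 0], [0, 0, -0.1], 0],
  ],
)

```text
t: 9.25
tool_pos: [0.6503, 0.0602, 0.2455]
tool_rot: [-0.997, 1.325, 1.003]
contact_force: [0.8, 0.5, 1.7]
opening: -0.0001
```

```bash
python3 st.py
```

```text
[0.65046372 0.06110309 0.07247212] [0.81935111 0.50036426 1.6615773 ] [ 0.001   0.0053 -1.    ]
```

Call:
carry_out(
  increments=[
    [[0, 0, 0], [0, 0, -0.2], 0],
    [[0, 0, 0], [0, 0, -0.2], 0],
    [[0, 0, 0], [0, 0, -0.2], 0],
    [[0, 0, 0], [0, 0, -0.15], 0],
  ],
)

```text
t: 9.65
tool_pos: [0.6514, 0.06, 0.2383]
tool_rot: [-0.995, 1.326, 1.004]
contact_force: [-9.7, 0.7, 14.1]
opening: 0.0002
```

Call:
carry_out(
  increments=[
    [[0, 0, 0], [0, 0, -0.12], 0],
    [[0, 0, 0], [0, 0, -0.12], 0],
    [[0, 0, 0], [0, 0, -0.12], 0],
  ],
)

```text
t: 9.95
tool_pos: [0.6518, 0.06, 0.2384]
tool_rot: [-0.994, 1.328, 1.006]
contact_force: [-7.2, -0.1, 12.8]
opening: -0.0
```

```bash
python3 st.py
python3 - <<'E'
from h import *
for i in range(6):
    im,D=get_image("side"); print(get_obs()["contact_force"].round(1),get_obs()["tool_pos"].round(4))
cv2.imwrite("pics/s4.png",cv2.resize(im[120:330,200:420],None,fx=3,fy=3))
E
```

```text
[0.65112416 0.06104073 0.06537088] [-7.21160792 -0.12294757 12.77851102] [-0.0039  0.0059 -1.    ]
[-8.4 -0.1 12.1] [0.6518 0.06   0.2384]
[-8.2 -0.1 11.9] [0.6518 0.06   0.2384]
[-7.7  0.9 12.1] [0.6518 0.06   0.2383]
[-7.2  0.7 12.6] [0.6518 0.06   0.2384]
[-7.5  1.3 12. ] [0.6518 0.06   0.2383]
[-7.4  0.5 11.9] [0.6518 0.06   0.2384]
```

View pics/s4.png

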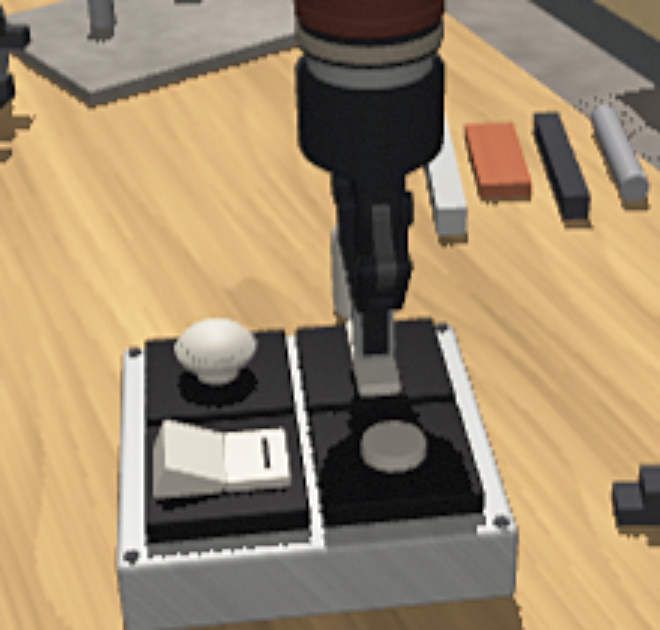

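The bar key at (378,370) is held down with a steady push of about 12 N. The rocker is over, the round button is in, the stop head at (215,350) is up, and the bottle still stands behind the arm. Handing in.

```bash
python3 -c "
from station import *
print(finish_job())"
```

```text
the job is handed in; nothing more can be done
None
```

I tipped the rocker, then pushed the round button in, then pressed the bar key, and handed the job in at about t = 10 s with the key still held down. No verdict was reported.

Last checks before handing in:
- **Rocker:** the picture shows it fully over. The press ended hard on its stop at about 36 N on the wrist, more than was needed but well under the 120 N limit.
- **Round button:** its top read 0.066 m by depth, against 0.067 m expected when all the way in.
- **Bar key:** the fingertips sat at 0.0654 m, about 7.6 of the 8 mm travel. The push stayed steady at about 12 N over six readings.
- **Stop head:** it looked up and untouched in the picture.
- **Loose things:** I never came near them. In the last picture the bottle and step block looked to be where they started. The collet was outside that view, so I did not check it again.

The networks' points were up to about 10 mm off the poses I worked out from the box's corner screws. The depth readings agreed with the screw poses, so I used those.

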